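Centre the wobbly air vent on its work stand

ROBOT

A 7-joint arm with a two-finger parallel gripper is mounted at the origin on the work surface. World frame = base frame: x ahead of the robot, y to its left, z up, the work surface at z = 0. Lengths are in mm, angles in rad, forces in N, time in s.
With the tool pointing down it reaches from about 400 to 850 mm from the base axis. Payload 4.5 kg.
Tool frame: the origin (TCP) lies at the very end of the fingers, on their centre line; the grasp point (between the pads) lies 19 mm behind it; z points along the fingers, x is the direction in which the jaws open and shut, and the axes are right-handed (so a half turn about z gives the same grasp; the last joint's range is limited). The gripper opens to 88 mm and grips with 3 to 60 N. Pads are 18 mm wide; open, the fingers measure 123 mm over their backs; the gripper's body (75 mm by 187 mm) begins 45 mm behind the grasp point.
Start: joints at [1.381, 0.689, -0.195, 1.565, 0.157, 0.902, -0.215], TCP at [138.738, -609.43, 238.743] pointing down, gripper open.
Joint ranges: [-3.01, 3.01], [-0.46, 2.08], [-1.47, 1.51], [0.13, 2.56], [-1, 4.14], [0.04, 2.09], [-2.66, 2.66]. Speed limits (rad/s): [2.57, 2.57, 3.14, 3.14, 3.14, 3.14, 3.14].

INTERFACE

Orientations are given as a 3x3 rotation matrix whose columns are the frame's x, y, z axes.
In Python, from rig import manip, imaging gives the robot as it stands. The module is installed in compiled form; this text tells all that it offers.
- The arm moves only by the tool arm_command, never from a script. Its argument "steps" is a list of rows, each an object with "dp": the shift along the tool's x, y, z scaled (see below), a list of three; "dr": the turn, a rotation vector about the tool's x, y, z scaled (see below), a list of three; "gripper": the opening, from 0 (shut) to 1 (fully open). A call has 1 to 10 rows; each row is the pose to reach, as a shift and turn from the pose commanded when the call began, along the tool's axes at that moment; what a row does not reach only later rows make up. The controller multiplies each number of a shift by 40 cm and each number of a turn by 120 degrees. A row lasts 1/10 s, in which the tool goes at most 50 mm and 8.59 degrees, less where a joint would pass 70% of its speed; a pose out of reach is approached as far as the arm can. A call with a number of a shift or a turn outside -1 to 1 is refused whole. A call with a gripper value outside its range is refused whole. The fingers move at their own pace and stop on an object; "squeeze" is the grip in N (left out, the last holds). Time passes only in rows, so rows that repeat a pose let the fingers close. It gives the time, the measured TCP pose, the force and the opening at its end, in the units of the state.
- manip.state(): the state, without advancing time (a new reading comes with each control period).
- imaging.snapshot(name): name is "scene" or "top"; returns the picture (400x640x3 uint8, blue, green, red); there is no depth.
- imaging.camera_model(name): a dict with "fx", "fy", "cx", "cy" (pixels), "T" (4x4, takes a point from camera to world coordinates). Camera axes: x right, y up, looking along -z (the intrinsics and any distortion apply to the point x, -y, -z); pixel columns grow to the right and rows downward; lengths in mm; the calibration is good to about 2 mm. A picture is of the moment at which its call begins. camera_model takes no time and is no camera call.
- manip.hand_in(): hands the job in, once; it reports no verdict.
The state is a dict: "clock": time; "joint_pos": joint angles; "dq": joint speeds; "joint_torque": joint torques, N m; "tool_pos": TCP position; "tool_rot": TCP orientation; "wrist_force": force on the tool from outside, world axes, zero at the start; "torque": the same for the moment, N m; "width": opening from 0.0 (shut) to 1.0 (fully open).
Only numpy, scipy, OpenCV 4.12 (cv2) and the standard library are available. Lean on these libraries where they do the work, as an engineer would, in place of code of your own. Each camera call takes 0.05 s, during which the arm holds its last target. There are 200 camera calls.

TASK

The brass air vent is standing off-centre on its small round work stand: with light fingertip nudges, push it to the middle of the pad, so that its foot lies wholly inside the scribed ring, upright and still. Only push it, gently: do not pinch or lift it, tip it over or knock it off. Leave the steel coupling on the other stand, and everything else on the bench, where it is, and finish with the hand clear.

Things in the scene. Friction and masses are not known exactly. Their poses are not given: they have to be found in the camera images.
- vent: The wobbly part: round brass air vent, 43 mm tall, upright on its foot. Origin: centre of its underside, z up its axis. Foot flange 44 mm diameter, 15 mm high (upright edge 2.5 to 15 mm above the underside), 20 mm neck, 38 mm drum from 20 to 37 mm, 12 mm dark cap. 0.17 to 0.35 kg. Starts 18 to 24 mm off the pad's centre, any direction. Slides when the flange's edge is slowly pushed (1 to 3 N).
- vent_drum (a point): Centre of the vent's drum, 28.5 mm above its underside; the drum is the heavy part. The underside is bellied: only the middle 22 mm of its diameter is flat, so a push up here rocks the vent (about 9 degrees and back) before it slides; past about 35 to 40 degrees it topples.
- stand_a_pad (a point): Centre of the top face of the stand that carries the vent, 70 mm above the bench. Stand (fixed): round steel foot 110 mm diameter, 10 mm high, 26 mm column, round flat aluminium pad 80 mm diameter and 10 mm thick, with a dark scribed ring (inner diameter 56 mm) about its centre. Both stands look the same; either may be on the left.
- coupling: Steel hex coupling with a round collar, 40 mm across, 29 mm tall, sitting in the middle of the other stand (the same stand, pad top also 70 mm above the bench). Origin: centre of its underside. Leave alone.
- wrench: Wrench lying flat on the bench between the stands, lengthwise to x at yaw 0; bystander.
- tape: Roll of grey tape, 90 mm diameter, 22 mm high, on the bench; origin centre of underside; bystander.
- jar: Jar 56 mm diameter, 60 mm tall, on the bench; origin centre of underside; bystander.
- paint_can: Paint can 84 mm diameter, 100 mm tall, on the bench; origin centre of underside; bystander.
- offcut: Wood offcut 90 x 38 x 35 mm on the bench; origin centre of underside; bystander.
- elbow: Copper pipe elbow, legs 45 mm along its +x and +y, 30 mm high, on the bench; bystander.
- brush: Paint brush lying on the bench, lengthwise along its x; bystander.
Things that resemble listed ones, but are neither listed nor needed, are in the scene too. Leave any green or purple look-alike of the vent alone.

How it is judged:
By the outcome, as a careful person would: the job done as asked, in the order asked, and still so for the second after the job is handed in, with the robot touching nothing.
It also fails if it takes over 38 s, if anything falls off the work surface, if the arm or the gripper's body presses on something with over 40 N, if the wrist force passes 120 N, or if a joint passes its speed limit or range.

## Working session

There is one attempt and no reset: what is moved stays moved. The work goes in short steps, Python scripts to look and compute and a tool call to move; the robot and the scene stay as the last step left them, time stands still between calls to the robot, and variables do not carry over. Pictures are saved under pics/ and viewed, about 8 in all and at most 12, crops included, and the job is handed in when it is done.

Besides the shell and the picture viewer there is one more tool, called as name(argument=value, ...) on one line, values as JSON. arm_command: Moves the arm, as the interface text tells. Its arguments: {"type":"object","properties":{"steps":{"type":"array"},"squeeze":{"type":"number"}},"required":["steps"]}

```bash
mkdir -p pics; python3 - <<'E'
from rig import manip, imaging
import cv2, numpy as np
for n in("scene","top"):
    cv2.imwrite(f"pics/{n}0.png",imaging.snapshot(n)); c=imaging.camera_model(n)
    print(n,{k:(np.round(v,3).tolist()) for k,v in c.items()})
s=manip.state();print(s['clock'],s['tool_pos'],np.round(s['tool_rot'],3).tolist(),s['wrist_force'],s['width'])
E
```

```text
scene {'fx': 503.154, 'fy': 503.154, 'cx': 333.167, 'cy': 206.914, 'T': [[-0.738, -0.381, 0.557, 1163.337], [0.675, -0.425, 0.603, 681.248], [0.007, 0.821, 0.571, 714.746], [0.0, 0.0, 0.0, 1.0]]}
top {'fx': 502.147, 'fy': 502.147, 'cx': 318.217, 'cy': 194.657, 'T': [[0.042, 0.977, -0.208, 297.442], [-0.999, 0.042, -0.006, 21.297], [0.003, 0.209, 0.978, 1209.687], [0.0, 0.0, 0.0, 1.0]]}
0.1 [ 138.53996451 -608.87000015  237.97722112] [[0.222, -0.975, -0.0], [-0.975, -0.222, 0.002], [-0.002, 0.0, -1.0]] [-0.65912563  0.54745364 -0.13180992] 0.9976405557378554
```

View pics/scene0.png

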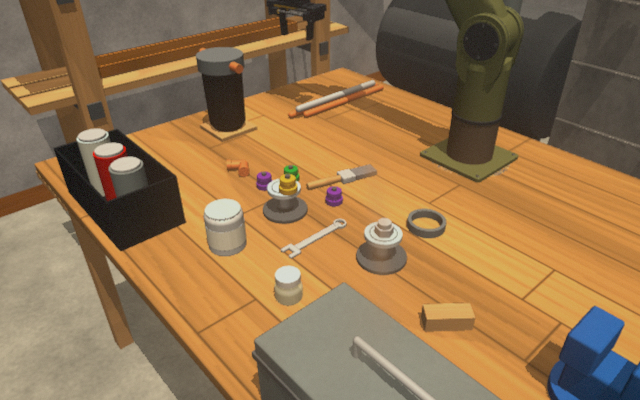

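View pics/top0.png

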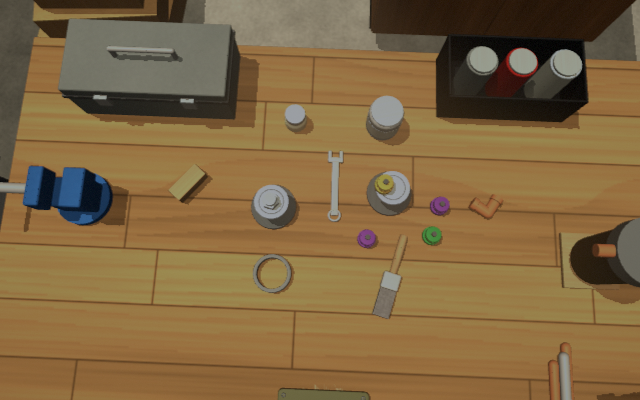

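Scene: brass vent at (288,184) in scene and (385,183) in top, on the stand whose pad is at (395,188). Its look-alikes are green at (432,236) and purple at (367,239) and (440,206) in top, all on the bench. The coupling is at (271,203). Only the brass one stands on a pad, so I take that as the vent and confirm it in a crop.

```bash
cat > h.py <<'E'
from rig import manip, imaging
import cv2, numpy as np
def ray(n,u,v,z):
    c=imaging.camera_model(n);T=np.array(c['T'])
    d=T[:3,:3]@np.array([(u-c['cx'])/c['fx'],-(v-c['cy'])/c['fy'],-1]);o=T[:3,3]
    return (o+d*(z-o[2])/d[2])[:2]
def proj(n,p):
    c=imaging.camera_model(n);T=np.array(c['T']);q=T[:3,:3].T@(np.array(p)-T[:3,3])
    return np.array([c['cx']+c['fx']*q[0]/-q[2],c['cy']-c['fy']*q[1]/-q[2]])
def crop(n,u,v,w,h,k):
    im=imaging.snapshot(n);return im,cv2.resize(im[v:v+h,u:u+w],None,fx=k,fy=k,interpolation=cv2.INTER_CUBIC)
E
python3 - <<'E'
from h import *
a=cv2.resize(cv2.imread('pics/top0.png')[160:220,355:425],None,fx=8,fy=8,interpolation=cv2.INTER_CUBIC)[:, :400+160]
b=cv2.resize(cv2.imread('pics/scene0.png')[160:225,255:320],None,fx=6,fy=6,interpolation=cv2.INTER_CUBIC)
cv2.imwrite('pics/c0.png',cv2.resize(a,(420,360)) if 0 else np.hstack([cv2.resize(a,(420,360)),cv2.resize(b,(360,360))]))
for n in('top','scene'):
    im=cv2.imread(f'pics/{n}0.png');hsv=cv2.cvtColor(im,cv2.COLOR_BGR2HSV)
    r=(355,160,425,220) if n=='top' else (255,160,320,225)
    for nm,lo,hi in(('brass',(20,140,60),(34,255,255)),('grey',(0,0,130),(180,50,255))):
        m=cv2.inRange(hsv,lo,hi);k=np.zeros_like(m);k[r[1]:r[3],r[0]:r[2]]=m[r[1]:r[3],r[0]:r[2]]
        nn,l,st,ce=cv2.connectedComponentsWithStats(k)
        for i in range(1,nn):
            if st[i,4]>25: print(n,nm,st[i].tolist(),ce[i].round(1))
E
```

```text
top brass [375, 175, 18, 19, 217] [383.1 184.2]
top grey [377, 171, 33, 33, 541] [396.7 188.4]
scene brass [280, 174, 16, 10, 101] [287.2 178.5]
scene brass [279, 183, 18, 9, 62] [288.3 188.3]
scene grey [267, 179, 22, 21, 211] [275.1 189.3]
scene grey [296, 181, 5, 11, 27] [298.  186.2]
```

View pics/c0.png

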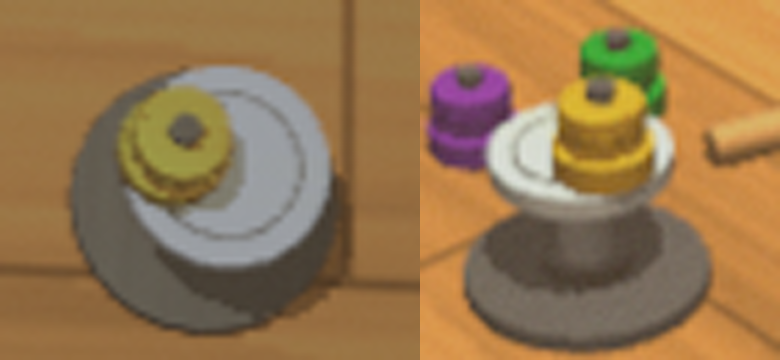

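Crop confirms it: the brass vent with a dark cap stands on the pad at crop (180,145), overlapping the scribed ring. The green and purple ones are on the bench. Now to measure accurately.

```bash
cat >> h.py <<'E'
from scipy.optimize import least_squares
def fitc(P,r):
    f=lambda c:np.hypot(*(P-c).T)-r
    s=least_squares(f,np.median(P,0),loss='soft_l1',f_scale=1.);return s.x,np.abs(s.fun).mean()
def masks(im):
    hsv=cv2.cvtColor(im,cv2.COLOR_BGR2HSV);return cv2.inRange(hsv,(20,120,50),(36,255,255)),hsv
def measure_vent(im,n,box):
    """cap centre (dark blob inside brass) from image n"""
    u,v,w,h=box;k=8;c=cv2.resize(im[v:v+h,u:u+w],None,fx=k,fy=k,interpolation=cv2.INTER_CUBIC)
    b,hsv=masks(c);cs,_=cv2.findContours(b,cv2.RETR_EXTERNAL,cv2.CHAIN_APPROX_NONE)
    o=max(cs,key=cv2.contourArea);hull=cv2.convexHull(o);m=np.zeros_like(b);cv2.drawContours(m,[hull],-1,255,-1)
    m=cv2.erode(m,np.ones((5,5)));d=((hsv[...,1]<120)&(m>0)).astype(np.uint8)
    nn,l,st,ce=cv2.connectedComponentsWithStats(d)
    i=1+np.argmax(st[1:,4]);p=(ce[i]+.5)/k-.5+[u,v]
    return p,st[i,4]/k/k,(hull[:,0]+.5)/k-.5+[u,v]
def pad(im,box):
    u,v,w,h=box;k=8;c=cv2.resize(im[v:v+h,u:u+w],None,fx=k,fy=k,interpolation=cv2.INTER_CUBIC)
    hsv=cv2.cvtColor(c,cv2.COLOR_BGR2HSV);m=cv2.inRange(hsv,(0,0,120),(180,60,255))
    cs,_=cv2.findContours(m,cv2.RETR_EXTERNAL,cv2.CHAIN_APPROX_NONE)
    h=cv2.convexHull(max(cs,key=cv2.contourArea))[:,0];return (h+.5)/k-.5+[u,v]
E
python3 - <<'E'
from h import *
B={'top':(355,160,70,60),'scene':(255,160,65,65)}
for n in('top','scene'):
    im=cv2.imread(f'pics/{n}0.png')
    try:
        p,a,h=measure_vent(im,n,B[n]);print(n,'cap',p.round(2),a.round(1),ray(n,*p,112 if n=='top' else 110).round(1))
    except Exception as e: print(e)
    P=np.array([ray(n,*q,70) for q in pad(im,B[n])]);print('pad',*fitc(P,40))
    if n=='top':
        # hull upper-left: flange, fit with right/upper drum
        P=np.array([ray(n,*q,107) for q in h]);print('drum',fitc(P,19))
        P=np.array([ray(n,*q,85) for q in h]);print('flange',fitc(P,22))
E
```

```text
top cap [385.45 181.04] 24.5 [ 569.2 -121.3]
pad [ 565.93072368 -142.94744458] 0.19926294990816132
drum (array([ 565.03164196, -117.32299694]), np.float64(2.832836231826715))
flange (array([ 568.86788159, -120.87542475]), np.float64(0.7615327405748585))
scene cap [287.06 175.45] 17.6 [ 566.7 -121.8]
pad [ 570.04029531 -135.05117253] 4.21529317779303
```

arm_command(steps=[{"dp": [-0.07,-0.09,0],"dr": [0,0,-0.06],"gripper": 0.25},{"dp": [-0.14,-0.17,0],"dr": [0,0,-0.12],"gripper": 0.25},{"dp": [-0.21,-0.26,0],"dr": [0,0,-0.18],"gripper": 0.25},{"dp": [-0.28,-0.35,0],"dr": [0,0,-0.24],"gripper": 0.25},{"dp": [-0.35,-0.44,0],"dr": [0,0,-0.3],"gripper": 0.25},{"dp": [-0.42,-0.53,0],"dr": [0,0,-0.36],"gripper": 0.25},{"dp": [-0.49,-0.62,0],"dr": [0,0,-0.42],"gripper": 0.25},{"dp": [-0.56,-0.71,0],"dr": [0,0,-0.48],"gripper": 0.25},{"dp": [-0.63,-0.8,0],"dr": [0,0,-0.54],"gripper": 0.25},{"dp": [-0.7,-0.88,0],"dr": [0,0,-0.5725],"gripper": 0.25}])

```text
clock: 1.1
tool_pos: [420.9, -256.5, 238.6]
tool_rot: [[0.99, -0.143, 0.0], [-0.143, -0.99, 0.0], [0.0, -0.0, -1.0]]
wrist_force: [0.8, 0.2, -1.0]
width: 0.254
```

```bash
cat > go.py <<'E'
from h import *;import sys
s=manip.state();R=np.array(s['tool_rot']);t=np.array([float(a) for a in sys.argv[1:4]])
print(s['clock'],s['tool_pos'].round(1),R.round(3).tolist(),s['wrist_force'].round(2),s['width'])
print('dp',(R.T@(t-s['tool_pos'])/400).round(4), 'yaw x',np.degrees(np.arctan2(R[1,0],R[0,0])))
E
python3 go.py 577.5 -64 238
```

```text
1.1 [ 420.9 -256.5  238.6] [[0.99, -0.143, 0.0], [-0.143, -0.99, 0.0], [0.0, -0.0, -1.0]] [ 0.78  0.24 -1.03] 0.2543782482898643
dp [ 0.3185 -0.5324  0.0018] yaw x -8.22232240456453
```

arm_command(steps=[{"dp": [0.06,-0.1,0],"dr": [0,0,0],"gripper": 0.25},{"dp": [0.12,-0.2,0],"dr": [0,0,0],"gripper": 0.25},{"dp": [0.18,-0.3,0],"dr": [0,0,0],"gripper": 0.25},{"dp": [0.24,-0.4,0],"dr": [0,0,0],"gripper": 0.25},{"dp": [0.29,-0.48,0],"dr": [0,0,0],"gripper": 0.25},{"dp": [0.3185,-0.5325,0],"dr": [0,0,0],"gripper": 0.25},{"dp": [0.3185,-0.5325,0.1],"dr": [0,0,0],"gripper": 0.25},{"dp": [0.3185,-0.5325,0.2],"dr": [0,0,0],"gripper": 0.25},{"dp": [0.3185,-0.5325,0.3],"dr": [0,0,0],"gripper": 0.25},{"dp": [0.3185,-0.5325,0.3],"dr": [0,0,0],"gripper": 0.25}])

```text
clock: 2.1
tool_pos: [573.1, -66.6, 113.9]
tool_rot: [[0.989, -0.147, -0.011], [-0.147, -0.989, -0.0], [-0.011, 0.002, -1.0]]
wrist_force: [-1.6, 0.3, -0.0]
width: 0.249
```

```bash
python3 go.py 577.5 -64 76
python3 - <<'E'
from h import *
a=crop('scene',235,130,110,100,5)[1]
b=crop('top',340,150,110,100,5)[1] 
b=cv2.resize(b[:500,:],None,fx=.45,fy=.45);b=cv2.copyMakeBorder(b,0,500-b.shape[0],0,0,0)
cv2.imwrite('pics/c1.png',np.hstack([a,b]))
E
```

```text
2.1 [573.1 -66.6 113.9] [[0.989, -0.147, -0.011], [-0.147, -0.989, -0.0], [-0.011, 0.002, -1.0]] [-1.6   0.34 -0.03] 0.24850251048298672
dp [ 0.011  -0.0083  0.0947] yaw x -8.43577992076502
```

View pics/c1.png

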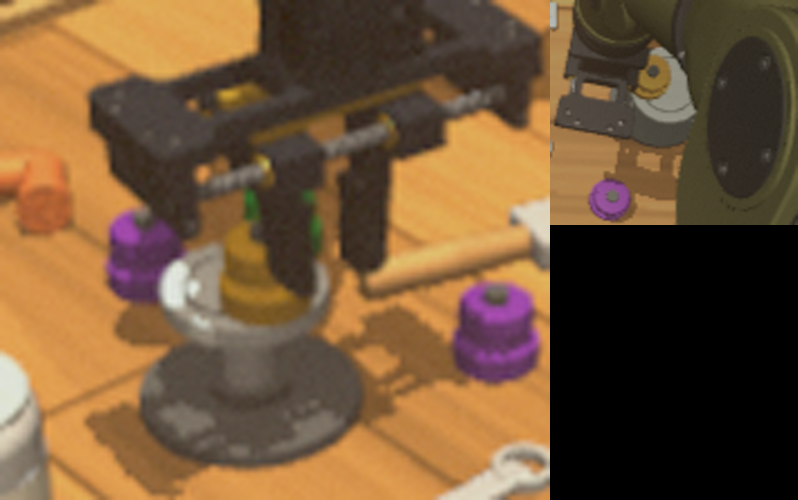

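The crop shows the fingers (290,240 and 360,220) on the robot's left of the vent at (265,275), clear of it. In the top view (653,70) the vent is still visible.

arm_command(steps=[{"dp": [0,0,0],"dr": [0,0,0],"gripper": 0.25},{"dp": [0,0,0],"dr": [0,0,0],"gripper": 0.25},{"dp": [0,0,0.04],"dr": [0,0,0],"gripper": 0.25},{"dp": [0,0,0.08],"dr": [0,0,0],"gripper": 0.25},{"dp": [0,0,0.104],"dr": [0,0,0],"gripper": 0.25},{"dp": [0,0,0.104],"dr": [0,0,0],"gripper": 0.25},{"dp": [0,0,0.104],"dr": [0,0,0],"gripper": 0.25},{"dp": [0,0,0.104],"dr": [0,0,0],"gripper": 0.25}])

```text
clock: 3.0
tool_pos: [577.9, -66.4, 78.0]
tool_rot: [[0.989, -0.148, 0.002], [-0.148, -0.989, -0.0], [0.002, -0.0, -1.0]]
wrist_force: [-0.5, -0.1, -0.8]
width: 0.253
```

```bash
python3 go.py 577.5 -64 76
```

```text
3.0 [577.9 -66.4  78. ] [[0.989, -0.148, 0.002], [-0.148, -0.989, -0.0], [0.002, -0.0, -1.0]] [-0.53 -0.08 -0.84] 0.25266349403813
dp [-0.0019 -0.0057  0.0051] yaw x -8.4821960558466
```

arm_command(steps=[{"dp": [0,0.015,0],"dr": [0,0,0],"gripper": 0.25},{"dp": [0,0.03,0],"dr": [0,0,0],"gripper": 0.25},{"dp": [0,0.042,0],"dr": [0,0,0],"gripper": 0.25},{"dp": [0,0.05,0],"dr": [0,0,0],"gripper": 0.25},{"dp": [0,0.056,0],"dr": [0,0,0],"gripper": 0.25},{"dp": [0,0.06,0],"dr": [0,0,0],"gripper": 0.25},{"dp": [0,0.0625,0],"dr": [0,0,0],"gripper": 0.25},{"dp": [0,0.065,0],"dr": [0,0,0],"gripper": 0.25},{"dp": [0,0.0675,0],"dr": [0,0,0],"gripper": 0.25},{"dp": [0,0.07,0],"dr": [0,0,0],"gripper": 0.25}])

```text
clock: 4.0
tool_pos: [573.1, -93.3, 77.1]
tool_rot: [[0.989, -0.147, -0.0], [-0.147, -0.989, 0.001], [-0.0, -0.001, -1.0]]
wrist_force: [-0.7, 1.6, 1.1]
width: 0.249
```

arm_command(steps=[{"dp": [0,0.0025,0],"dr": [0,0,0],"gripper": 0.25},{"dp": [0,0.005,0],"dr": [0,0,0],"gripper": 0.25},{"dp": [0,0.0075,0],"dr": [0,0,0],"gripper": 0.25},{"dp": [0,0.01,0],"dr": [0,0,0],"gripper": 0.25},{"dp": [0,0.0125,0],"dr": [0,0,0],"gripper": 0.25},{"dp": [0,0.015,0],"dr": [0,0,0],"gripper": 0.25}])

```text
clock: 4.6
tool_pos: [572.3, -100.1, 77.1]
tool_rot: [[0.989, -0.148, 0.0], [-0.148, -0.989, -0.0], [0.0, -0.0, -1.0]]
wrist_force: [-0.3, 1.0, 0.3]
width: 0.247
```

```bash
python3 go.py 577.5 -64 76
python3 - <<'E'
from h import *
im,a=crop('scene',250,150,80,70,6);it,b=crop('top',355,155,55,70,5)
cv2.imwrite('pics/c2.png',np.hstack([a,cv2.copyMakeBorder(b,0,70,0,0,0)]))
p,A,h=measure_vent(it,'top',(370,160,35,60));print(p,A,ray('top',*p,112))
E
```

```text
4.6 [ 572.3 -100.1   77.1] [[0.989, -0.148, 0.0], [-0.148, -0.989, -0.0], [0.0, -0.0, -1.0]] [-0.29  0.96  0.31] 0.24664514960093914
dp [-0.0004 -0.0913  0.0029] yaw x -8.482664308812485Traceback (most recent call last):
  File "<stdin>", line 4, in <module>
  File "h.py", line 25, in measure_vent
    i=1+np.argmax(st[1:,4]);p=(ce[i]+.5)/k-.5+[u,v]
        ~~~~~~~~~^^^^^^^^^^
    return _wrapfunc(a, 'argmax', axis=axis, out=out, **kwds)
    return bound(*args, **kwds)
ValueError: attempt to get argmax of an empty sequence
```

View pics/c2.png

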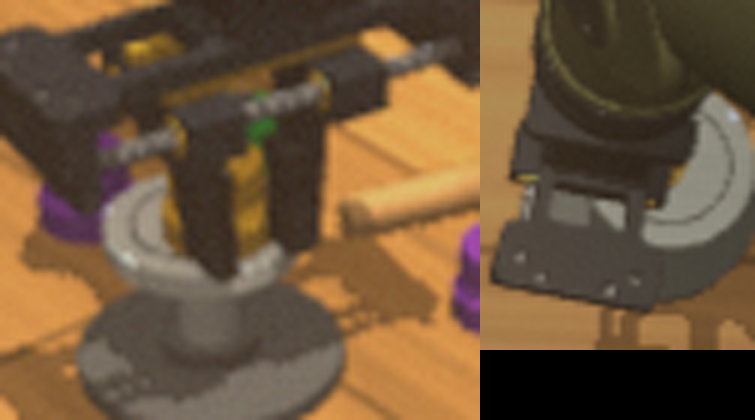

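The vent (scene crop 210,200) is upright between the fingers and starting to slide. The hand hides it from the top camera. I'll push about 12 mm more, then back off and measure.

arm_command(steps=[{"dp": [0,0.0025,0],"dr": [0,0,0],"gripper": 0.25},{"dp": [0,0.005,0],"dr": [0,0,0],"gripper": 0.25},{"dp": [0,0.0075,0],"dr": [0,0,0],"gripper": 0.25},{"dp": [0,0.01,0],"dr": [0,0,0],"gripper": 0.25},{"dp": [0,0.0125,0],"dr": [0,0,0],"gripper": 0.25},{"dp": [0,0.015,0],"dr": [0,0,0],"gripper": 0.25},{"dp": [0,0.0175,0],"dr": [0,0,0],"gripper": 0.25},{"dp": [0,0.02,0],"dr": [0,0,0],"gripper": 0.25},{"dp": [0,0.0225,0],"dr": [0,0,0],"gripper": 0.25},{"dp": [0,0.025,0],"dr": [0,0,0],"gripper": 0.25}])

```text
clock: 5.7
tool_pos: [570.7, -110.0, 77.1]
tool_rot: [[0.989, -0.147, -0.0], [-0.147, -0.989, -0.0], [-0.0, 0.0, -1.0]]
wrist_force: [0.5, 1.5, 0.0]
width: 0.252
```

arm_command(steps=[{"dp": [0,0.0025,0],"dr": [0,0,0],"gripper": 0.25},{"dp": [0,0.005,0],"dr": [0,0,0],"gripper": 0.25},{"dp": [0,0.005,0],"dr": [0,0,0],"gripper": 0.25},{"dp": [0,0.005,0],"dr": [0,0,0],"gripper": 0.25}])

```text
clock: 6.1
tool_pos: [570.4, -112.2, 77.1]
tool_rot: [[0.989, -0.148, -0.0], [-0.148, -0.989, -0.0], [-0.0, 0.0, -1.0]]
wrist_force: [-0.4, 0.8, 0.2]
width: 0.254
```

arm_command(steps=[{"dp": [0,-0.005,0],"dr": [0,0,0],"gripper": 0.25},{"dp": [0,-0.015,0],"dr": [0,0,0],"gripper": 0.25},{"dp": [0,-0.035,0],"dr": [0,0,0],"gripper": 0.25},{"dp": [0,-0.06,0],"dr": [0,0,0],"gripper": 0.25},{"dp": [0,-0.09,0],"dr": [0,0,0],"gripper": 0.25},{"dp": [0,-0.12,0],"dr": [0,0,0],"gripper": 0.25},{"dp": [0,-0.12,0],"dr": [0,0,0],"gripper": 0.25},{"dp": [0,-0.12,0],"dr": [0,0,0],"gripper": 0.25}])

```text
clock: 6.9
tool_pos: [577.5, -63.9, 77.1]
tool_rot: [[0.989, -0.146, -0.0], [-0.146, -0.989, -0.0], [-0.0, 0.0, -1.0]]
wrist_force: [-0.5, 0.0, -0.9]
width: 0.253
```

```bash
python3 go.py 577.5 -64 76
python3 - <<'E'
from h import *
im,a=crop('scene',250,150,80,70,6);it,b=crop('top',350,155,70,70,5)
cv2.imwrite('pics/c3.png',np.hstack([a,cv2.copyMakeBorder(b,0,70,0,0,0)]))
try:
    p,A,h=measure_vent(it,'top',(370,160,50,60));print(p,A,ray('top',*p,112))
    P=np.array([ray('top',*q,85) for q in h]);print('flange',fitc(P,22))
except Exception as e: print(e)
E
```

```text
6.9 [577.5 -63.9  77.1] [[0.989, -0.146, -0.0], [-0.146, -0.989, -0.0], [-0.0, 0.0, -1.0]] [-0.49  0.03 -0.9 ] 0.2526240748744526
dp [-0.      0.0002  0.0028] yaw x -8.408027087211638
[392.84983032 183.42816742] 6.90625 [ 564.423799  -137.9865276]
flange (array([ 564.70425394, -140.51096363]), np.float64(3.1313631583187242))
```

View pics/c3.png

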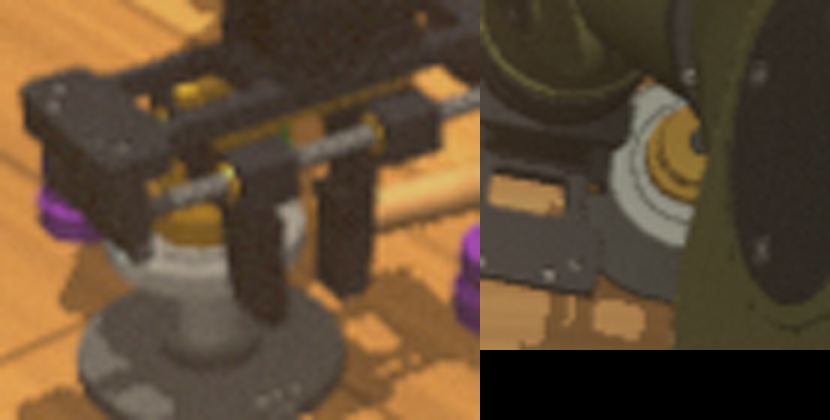

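Top crop (700,145): the vent looks nearly centred and upright, but the arm half hides it. I'll move up and away for a clean check.

arm_command(steps=[{"dp": [0,-0.02,-0.08],"dr": [0,0,0],"gripper": 0.25},{"dp": [0,-0.04,-0.18],"dr": [0,0,0],"gripper": 0.25},{"dp": [0,-0.08,-0.28],"dr": [0,0,0],"gripper": 0.25},{"dp": [0,-0.16,-0.36],"dr": [0,0,0],"gripper": 0.25},{"dp": [0,-0.25,-0.4],"dr": [0,0,0],"gripper": 0.25},{"dp": [0,-0.35,-0.4],"dr": [0,0,0],"gripper": 0.25},{"dp": [0,-0.45,-0.4],"dr": [0,0,0],"gripper": 0.25},{"dp": [0,-0.53,-0.4],"dr": [0,0,0],"gripper": 0.25},{"dp": [0,-0.6,-0.4],"dr": [0,0,0],"gripper": 0.25},{"dp": [0,-0.6,-0.4],"dr": [0,0,0],"gripper": 0.25}])

```text
clock: 8.0
tool_pos: [612.3, 178.3, 237.2]
tool_rot: [[0.99, -0.142, 0.0], [-0.142, -0.99, 0.004], [-0.0, -0.004, -1.0]]
wrist_force: [-0.6, 0.7, -0.3]
width: 0.251
```

```bash
cat > chk.py <<'E'
from h import *;import sys
im,a=crop('scene',255,155,70,65,6);it,b=crop('top',355,155,70,65,6)
cv2.imwrite(sys.argv[1],np.hstack([a,b]))
try:
    p,A,h=measure_vent(it,'top',(365,160,55,60));print(p,A,ray('top',*p,112))
    P=np.array([ray('top',*q,85) for q in h]);print('flange',fitc(P,22))
    P=np.array([ray('top',*q,70) for q in pad(it,(355,160,70,60))]);print('pad',*fitc(P,40))
    p,A,h=measure_vent(im,'scene',(255,155,65,65));print('scene',p,A,ray('scene',*p,110))
except Exception as e: print(e)
E
python3 chk.py pics/c4.png
```

```text
[394.08541918 182.3826146 ] 25.90625 [ 566.95895151 -140.73465586]
flange (array([ 566.48238567, -140.23779918]), np.float64(1.042013879441358))
pad [ 565.840002   -143.25921488] 0.5567583331105113
scene [282.68056311 172.22381665] 14.359375 [ 565.29792173 -140.00655324]
```

View pics/c4.png

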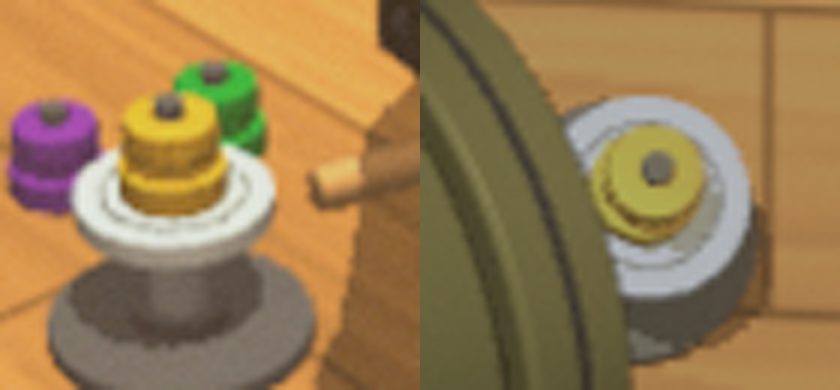

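The vent is upright inside the ring, with scene crop (170,150) and top crop (650,185) both showing the ring around it. It is still about 2.8 mm short of the centre (6 mm allowed). Plenty of time is left, so I'll retrace the path and give one last gentle nudge of about 2.8 mm.

arm_command(steps=[{"dp": [0,0.07,0],"dr": [0,0,0],"gripper": 0.25},{"dp": [0,0.17,0],"dr": [0,0,0],"gripper": 0.25},{"dp": [0,0.27,0],"dr": [0,0,0],"gripper": 0.25},{"dp": [0,0.37,0],"dr": [0,0,0],"gripper": 0.25},{"dp": [0,0.46,0.02],"dr": [0,0,0],"gripper": 0.25},{"dp": [0,0.54,0.08],"dr": [0,0,0],"gripper": 0.25},{"dp": [0,0.58,0.17],"dr": [0,0,0],"gripper": 0.25},{"dp": [0,0.6,0.27],"dr": [0,0,0],"gripper": 0.25},{"dp": [0,0.6,0.35],"dr": [0,0,0],"gripper": 0.25},{"dp": [0,0.6,0.4],"dr": [0,0,0],"gripper": 0.25}])

```text
clock: 9.1
tool_pos: [575.3, -68.0, 74.7]
tool_rot: [[0.988, -0.152, -0.004], [-0.152, -0.988, -0.002], [-0.004, 0.003, -1.0]]
wrist_force: [-0.1, 0.1, 0.6]
width: 0.252
```

arm_command(steps=[{"dp": [0,0,0],"dr": [0,0,0],"gripper": 0.25},{"dp": [0,0,0],"dr": [0,0,0],"gripper": 0.25},{"dp": [0,0,0],"dr": [0,0,0],"gripper": 0.25},{"dp": [0,0.02,0],"dr": [0,0,0],"gripper": 0.25},{"dp": [0,0.04,0],"dr": [0,0,0],"gripper": 0.25},{"dp": [0,0.06,0],"dr": [0,0,0],"gripper": 0.25},{"dp": [0,0.08,0],"dr": [0,0,0],"gripper": 0.25},{"dp": [0,0.095,0],"dr": [0,0,0],"gripper": 0.25},{"dp": [0,0.105,0],"dr": [0,0,0],"gripper": 0.25},{"dp": [0,0.11,0],"dr": [0,0,0],"gripper": 0.25}])

```text
clock: 10.1
tool_pos: [570.9, -108.5, 77.1]
tool_rot: [[0.989, -0.148, -0.0], [-0.148, -0.989, -0.0], [-0.0, 0.0, -1.0]]
wrist_force: [0.2, -0.7, -0.2]
width: 0.254
```

```bash
python3 go.py 570 -115 77
```

```text
10.1 [ 570.9 -108.5   77.1] [[0.989, -0.148, -0.0], [-0.148, -0.989, -0.0], [-0.0, 0.0, -1.0]] [ 0.19 -0.67 -0.22] 0.25422624097282387
dp [0.0002 0.0164 0.0001] yaw x -8.510624785654414
```

arm_command(steps=[{"dp": [0,0.0025,0],"dr": [0,0,0],"gripper": 0.25},{"dp": [0,0.005,0],"dr": [0,0,0],"gripper": 0.25},{"dp": [0,0.0075,0],"dr": [0,0,0],"gripper": 0.25},{"dp": [0,0.01,0],"dr": [0,0,0],"gripper": 0.25},{"dp": [0,0.0125,0],"dr": [0,0,0],"gripper": 0.25},{"dp": [0,0.015,0],"dr": [0,0,0],"gripper": 0.25},{"dp": [0,0.017,0],"dr": [0,0,0],"gripper": 0.25},{"dp": [0,0.017,0],"dr": [0,0,0],"gripper": 0.25},{"dp": [0,0.017,0],"dr": [0,0,0],"gripper": 0.25}])

```text
clock: 11.0
tool_pos: [570.1, -114.4, 77.2]
tool_rot: [[0.989, -0.147, 0.0], [-0.147, -0.989, 0.0], [0.0, -0.0, -1.0]]
wrist_force: [-0.9, 1.3, 0.8]
width: 0.248
```

arm_command(steps=[{"dp": [0,-0.005,0],"dr": [0,0,0],"gripper": 0.25},{"dp": [0,-0.015,0],"dr": [0,0,0],"gripper": 0.25},{"dp": [0,-0.035,0],"dr": [0,0,0],"gripper": 0.25},{"dp": [0,-0.06,0],"dr": [0,0,0],"gripper": 0.25},{"dp": [0,-0.09,0],"dr": [0,0,0],"gripper": 0.25},{"dp": [0,-0.12,-0.02],"dr": [0,0,0],"gripper": 0.25},{"dp": [0,-0.14,-0.1],"dr": [0,0,0],"gripper": 0.25},{"dp": [0,-0.14,-0.2],"dr": [0,0,0],"gripper": 0.25},{"dp": [0,-0.14,-0.3],"dr": [0,0,0],"gripper": 0.25},{"dp": [0,-0.14,-0.4],"dr": [0,0,0],"gripper": 0.25}])

```text
clock: 12.0
tool_pos: [578.1, -57.8, 239.3]
tool_rot: [[0.989, -0.146, 0.0], [-0.146, -0.989, 0.0], [0.0, -0.0, -1.0]]
wrist_force: [1.1, -0.2, -1.4]
width: 0.249
```

arm_command(steps=[{"dp": [0,-0.1,0],"dr": [0,0,0],"gripper": 0.25},{"dp": [0,-0.2,0],"dr": [0,0,0],"gripper": 0.25},{"dp": [0,-0.3,0],"dr": [0,0,0],"gripper": 0.25},{"dp": [0,-0.4,0],"dr": [0,0,0],"gripper": 0.25},{"dp": [0,-0.5,0],"dr": [0,0,0],"gripper": 0.25},{"dp": [0,-0.6,0],"dr": [0,0,0],"gripper": 0.25},{"dp": [0,-0.7,0],"dr": [0,0,0],"gripper": 0.25},{"dp": [0,-0.7,0],"dr": [0,0,0],"gripper": 0.25},{"dp": [0,-0.7,0],"dr": [0,0,0],"gripper": 0.25}])

```text
clock: 12.9
tool_pos: [618.7, 219.8, 237.4]
tool_rot: [[0.99, -0.144, -0.0], [-0.144, -0.99, 0.0], [-0.0, -0.0, -1.0]]
wrist_force: [0.0, -0.2, 1.0]
width: 0.251
```

```bash
python3 chk.py pics/c5.png; python3 - <<'E'
from h import *
b=cv2.imread('pics/top0.png');a=imaging.snapshot('top');cv2.imwrite('pics/t5.png',a)
s=manip.state();print(s['clock'],s['tool_pos'],s['wrist_force'],np.abs(s['dq']).max())
E
```

```text
[395.18691995 182.53719548] 26.9375 [ 566.70830729 -143.21300469]
flange (array([ 566.00884281, -143.16301226]), np.float64(0.889358881764602))
pad [ 565.67827501 -142.43702423] 0.82506001787926
scene [282.18261173 171.78261173] 13.984375 [ 564.93434509 -142.36768909]
13.05 [619.6299747  215.89968521 237.2260584 ] [ 0.50938405 -0.50448674  0.27048274] 0.011105506200957831
```

View pics/c5.png

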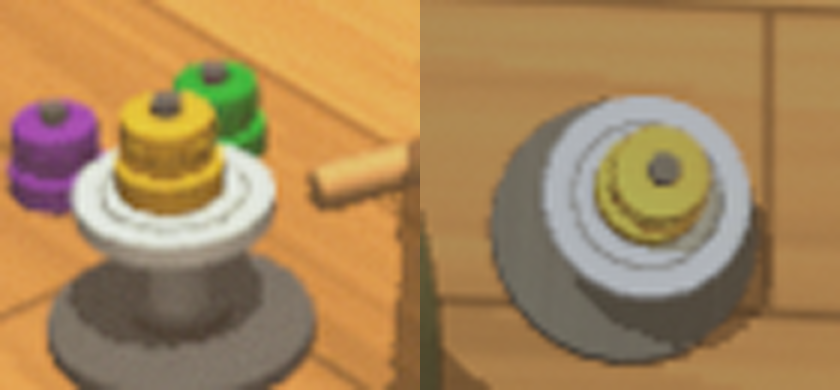

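View pics/t5.png

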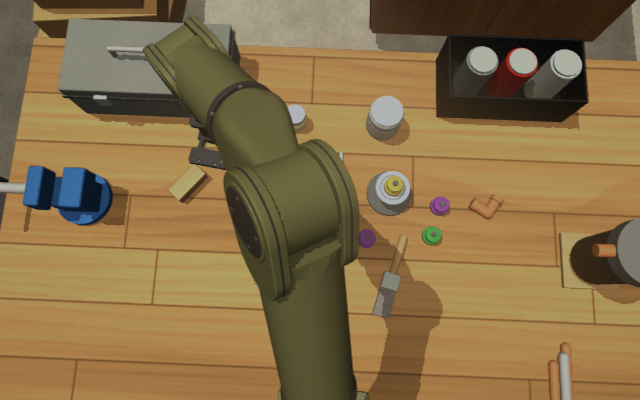

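The vent is centred to about 1 mm and upright, with the full ring visible around it (top crop 655,185). The hand is clear and the bystanders in view have not moved.

```bash
python3 -c "
from rig import manip
print(manip.hand_in())"
```

```text
the job is handed in; nothing more can be done
None
```

I pushed the brass vent to the middle of its pad in two slow nudges against the foot flange, using two fingertips held at a fixed gap. Then I backed off, moved the hand clear and handed in at about 13 s of the 38 s allowed.

- **Position:** the last top view puts the foot at (566.0, −143.2) mm and the pad centre at (565.7, −142.4). That is about 1 mm off, where the ring allows 6 mm. The scene camera agrees to within about 1 mm.
- **Upright and still:** both last views show the vent upright with the ring visible around its foot.
- **Forces:** wrist force read after each move never went above about 2 N.
- **Other objects:** those visible in the last top view are where they started. The arm hid the coupling, the tape and most of the wrench in that view. I did not recheck them, but the hand stayed well above the coupling whenever it passed near it.
- **Check that failed:** one vent measurement during the push returned nothing because the hand hid the vent, so I measured again with the arm out of the way.

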